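# Close a row of paint jars with the locking end stop

### The arm

A 7-joint arm with a two-finger parallel gripper is mounted at the origin on the work surface. World frame = base frame: x ahead of the robot, y to its left, z up, the work surface at z = 0. Lengths are in m, angles in rad, forces in N, time in s.
With the tool pointing down it reaches from about 0.4 to 0.875 m from the base axis. Payload 19.3 kg.
Tool frame: the origin (TCP) lies on the centre line of the jaws, within the pads' length; the fingertips stand 14 mm ahead of it and the grasp point (between the pads) lies 5 mm behind it (bot.tip_extent is the distance from the TCP to the fingertips, in m); z points along the fingers, y is the line along which they close (so a half turn about z gives the same grasp; the last joint's range is limited). The gripper opens to 85 mm and grips with 20 to 120 N. Pads are 22 mm wide; open, the fingers measure 114 mm over their backs; the gripper's body (76 mm by 85 mm) begins 54 mm behind the grasp point. The pads swing forward as they close: fully open they stand 13 mm farther back than shut.
Start: joints at [-1.32, 0.521, -0.036, 1.599, 0.021, 1.021, -0.113], TCP at [0.197, 0.593, 0.245] pointing down, gripper open.
Joint ranges: [-2.91, 2.91], [-0.3, 2.13], [-1.5, 1.42], [0.17, 2.43], [-1.26, 4.41], [0.16, 1.93], [-2.52, 2.52]. Speed limits (rad/s): [1.89, 1.89, 2.39, 2.39, 3.01, 3.01, 3.01].

### API

Orientations are given as [roll, pitch, yaw] about the fixed x, y, z axes, in that order (R = Rz(yaw) Ry(pitch) Rx(roll)).
In Python, from workcell import monitor, grab_frame, camera_model, bot gives the robot as it stands.
- The arm moves only by the tool move_arm, never from a script. Its argument "moves" is a list of rows, each a list of 4 numbers: the shift along the world's x, y, z in mm, then the turn about the world's z in rad. A call has 1 to 12 rows; each row is the pose to reach, as a shift and turn from the pose commanded when the call began; what a row does not reach only later rows make up. A row lasts 1/8 s, in which the tool goes at most 62.5 mm and 10.7 degrees, less where a joint would pass 70% of its speed; a pose out of reach is approached as far as the arm can. A call with a gripper value outside its range is refused whole. "gripper" is the opening, from 0 (shut) to 1 (fully open), set as the call begins (left out, the last holds). The fingers move at their own pace and stop on an object; "newtons" is the grip in N (left out, the last holds). Time passes only in rows, so rows that repeat a pose let the fingers close. It gives the time, the measured TCP pose, the force, the opening and the grip force at its end, in the units of the state.
- monitor.observe(): the state, without advancing time (a new reading comes with each control period).
- grab_frame(name): name is "side" or "top" or "wrist"; returns the picture (384x512x3 uint8, blue, green, red); there is no depth.
- camera_model(name): a dict with "vfov" (degrees; the focal length in pixels is half the picture's height over the tangent of half this angle, whatever the lens; pixels are square), "cx", "cy" (the principal point, pixels), "R" (3x3) and "t" (3): a world point X has camera coordinates R X + t; the wrist camera has in their place "T_tool_cam" (4x4, takes a point from camera to tool coordinates, whose origin is the TCP and whose axes are the flange's). Camera axes: x right, y down, z forward; pixel columns grow to the right and rows downward; lengths in m; the calibration is good to about 2 mm. A picture is of the moment at which its call begins: read the wrist's pose just before it. camera_model takes no time and is no camera call.
- bot.job_done(): hands the job in; it is judged then, once.
The state is a dict: "clock": time; "qpos": joint angles; "qd": joint speeds; "joint_efforts": joint torques, N m; "position": TCP position; "tool_rot": TCP orientation; "force": force on the tool from outside, world axes, zero at the start; "moment": the same for the moment, N m; "grip_width": finger opening in m; "finger_force": force on a finger pad.
Only numpy, scipy, OpenCV 4.12 (cv2) and the standard library are available. Lean on these libraries where they do the work, as an engineer would, in place of code of your own. Each camera call takes 0.05 s, during which the arm holds its last target. There are 200 camera calls.

### The job

Stand the green and the orange paint jar in the lane of the rack, side by side with the yellow one in one neat upright row between the end cheek and the blue end stop, and let go of them. Then pull up the red knob of the lock plunger, slide the blue section towards the jars to the next hole and let the pin drop fully home there, so that the stop closes the row. Finish while still holding the red knob between the fingers with the pin engaged; leave the cup, the bottle and the brush alone.

Things in the scene. Friction and masses are not known exactly. Their poses are not given: they have to be found in the camera images.
- rack: Fixed jar rack: plywood board 150 x 320 x 20 mm (top at z = 20 mm), x -42 to 108, y -145 to 175 mm. Origin on the table under the jar lane's middle line; y axis along the lane to the fixed aluminium cheek, x across it towards the steel tube. The lane lies between two 6 mm high lips, inner faces at x = -28 and 28 mm. Cheek: inner face at y = 150 mm, top at z = 80 mm.
- lane (a point): Point on the board's top in the lane, at rack x = 0, y = 84 mm, z = 20 mm: the middle place of the three-jar row. Axes as the rack's.
- next_hole (a point): Mouth of the next hole (12 mm wide), rack x = 85, y = 0, z = 46 mm, in the top of the 26 mm square steel tube that runs parallel to the lane with such holes every 30 mm.
- stop (a point): Middle of the stop plate's face towards the jars: rack x = 0, y = -20 mm + section joint, z = 50 mm. The plate, 54 mm wide, 6 mm thick, its top at z = 68 mm, belongs to the blue section and closes the lane. At the next hole 140 mm is left between it and the cheek: three jars and 8 mm to spare. Jars standing too far out are pushed along by it.
- section (a joint): Travel of the blue section in m along the rack's +y, towards the jars: about 0 at the start, pin in a hole; 0.030 at the next hole. The pin has 2 mm of play each way in a hole. Friction about 2 N. The section is a sleeve 36 x 50 mm around the tube, top at z = 51 mm, with an arm to the stop plate.
- plunger (a joint): Lift of the spring plunger on the section in m: 0 fully home, the pin 10 mm deep in the hole; 0.016 fully pulled. Above about 0.011 the section can slide. The spring pulls down with about 5 N at home, 8 N fully pulled. Let down between holes, the pin rides on the tube and drops when over a hole.
- knob: Red upright cylindrical knob of the plunger, 28 mm in diameter, 24 mm high; origin at its middle, z = 78 mm when home, at rack x = 85 mm, y = -30 mm + section joint. Gripped from above; under it an 18 mm steel housing stands on the sleeve's top, which is 27 mm below the origin.
- jar_a: Yellow paint jar with a white cap, 44 mm in diameter and 66 mm high (coloured body up to 50 mm, cap 39 mm in diameter), about 0.11 kg, upright; origin at the centre of its underside. It already stands in the lane at the cheek.
- jar_b: Green paint jar with a white cap, 44 mm in diameter and 66 mm high (coloured body up to 50 mm, cap 39 mm in diameter), about 0.11 kg, upright; origin at the centre of its underside. It stands loose on the table.
- jar_c: Orange paint jar with a white cap, 44 mm in diameter and 66 mm high (coloured body up to 50 mm, cap 39 mm in diameter), about 0.11 kg, upright; origin at the centre of its underside. It stands loose on the table.
- mixing_cup: White mixing cup, 56 mm across, 45 mm high, origin under its centre; a bystander, to be left alone.
- cleaner: Blue bottle with a black cap, 56 mm in diameter, 150 mm high, origin under its centre; a bystander near the rack, to be left alone.
- brush: Paint brush 180 mm long lying on the table along its x axis, origin under its middle; a bystander, to be left alone.
There are look-alikes about, which are no part of the job. Leave any purple look-alike of the jar_c alone. What is shaped like the jar_b but purple is not meant.

How it is judged:
By the outcome, as a careful person would: the job done as asked, in the order asked, and still so for the second after the job is handed in, while the arm keeps its last pose, push and grip.
It also fails if it takes over 67 s, if anything falls off the work surface, if the arm or the gripper's body presses on something with over 40 N, if the wrist force passes 120 N, or if a joint passes its speed limit or range.

## Working session

There is one attempt and no reset: what is moved stays moved. The work goes in short steps, Python scripts to look and compute and a tool call to move; the robot and the scene stay as the last step left them, time stands still between calls to the robot, and variables do not carry over. Pictures are saved under pics/ and viewed, at most 12 in all, crops included, and the job is handed in when it is done.

Besides the shell and the picture viewer there is one more tool, called as name(argument=value, ...), one argument or row to a line, values as JSON. move_arm: Moves the arm, as the interface text tells. Its arguments: {"type":"object","properties":{"moves":{"type":"array","items":{"type":"array","items":{"type":"number"}}},"gripper":{"type":"number"},"newtons":{"type":"number"}},"required":["moves"]}

```bash
mkdir -p pics
python3 - <<'E'
from workcell import monitor, grab_frame, camera_model, bot
import cv2,numpy as np
s=monitor.observe(); print(s['clock'],s['position'],s['tool_rot'])
for n in('top','side'):
    cv2.imwrite(f'pics/{n}0.png',grab_frame(n)); m=camera_model(n); print(n,m)
print(camera_model('wrist'))
E
```

```text
0.0 [0.19700306 0.59280767 0.24470183] [-3.14042965e+00  7.57328206e-05  2.82083299e+00]
top {'vfov': 46.031652600111684, 'cx': 260.5404002687851, 'cy': 193.14356648717782, 'R': array([[ 0.01123698, -0.99975189, -0.01923237],
       [-0.98607446, -0.00788763, -0.16611726],
       [ 0.16592435,  0.02083121, -0.98591844]]), 't': array([-0.02112397,  0.56289368,  1.00739783])}
side {'vfov': 48.92768223659293, 'cx': 260.5465878422688, 'cy': 194.21364055394343, 'R': array([[-0.94721538, -0.32056813,  0.0043702 ],
       [-0.24649804,  0.71950161, -0.64927355],
       [ 0.20499204, -0.61607914, -0.76054241]]), 't': array([0.50515319, 0.20749396, 0.97102668])}
{'vfov': 71.53217867211231, 'cx': 256.158280137883, 'cy': 190.74274241839672, 'T_tool_cam': array([[ 2.59599101e-04, -9.59637496e-01, -2.81239769e-01,
         7.01209607e-02],
       [ 9.99999606e-01,  1.04150862e-05,  8.87514208e-04,
         1.27152475e-03],
       [-8.48762777e-04, -2.81239889e-01,  9.59637121e-01,
        -1.27743428e-01],
       [ 0.00000000e+00,  0.00000000e+00,  0.00000000e+00,
         1.00000000e+00]])}
```

View pics/top0.png

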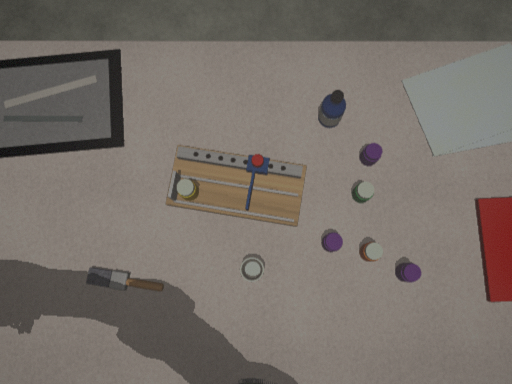

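View pics/side0.png

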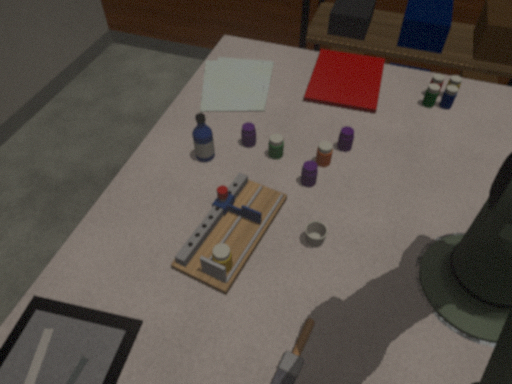

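Top view: yellow jar (186,188) at the cheek, blue section/knob (257,160). Side view: the far corner has a dark green jar at about (431,95).

Candidates:
- Green: top (366,190) has a white cap and a green body. It fits.
- Orange: top (374,252) has a white cap and an orange body. It fits.
- Purple: top (372,153), (332,242) and (409,272). These are look-alikes to leave alone.

Next I'll confirm with an enlarged crop.

Run:
```python
import cv2,numpy as np
t=cv2.imread('pics/top0.png');s=cv2.imread('pics/side0.png')
g=lambda i,x,y,w,h,k:cv2.resize(cv2.convertScaleAbs(i[y:y+h,x:x+w],alpha=1.6),None,fx=k,fy=k,interpolation=cv2.INTER_CUBIC)
a=g(t,160,140,150,90,4);b=g(t,310,140,120,150,2);c=g(s,170,70,300,150,2)
im=np.zeros((600,800,3),np.uint8)
im[:360,:600]=a; b=cv2.resize(b,(192,240)); im[360:600,600:792]=b; c=cv2.resize(c,(480,240)); im[360:600,:480]=c
cv2.imwrite('pics/crop0.png',im)
```

```text
(no output)
```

View pics/crop0.png

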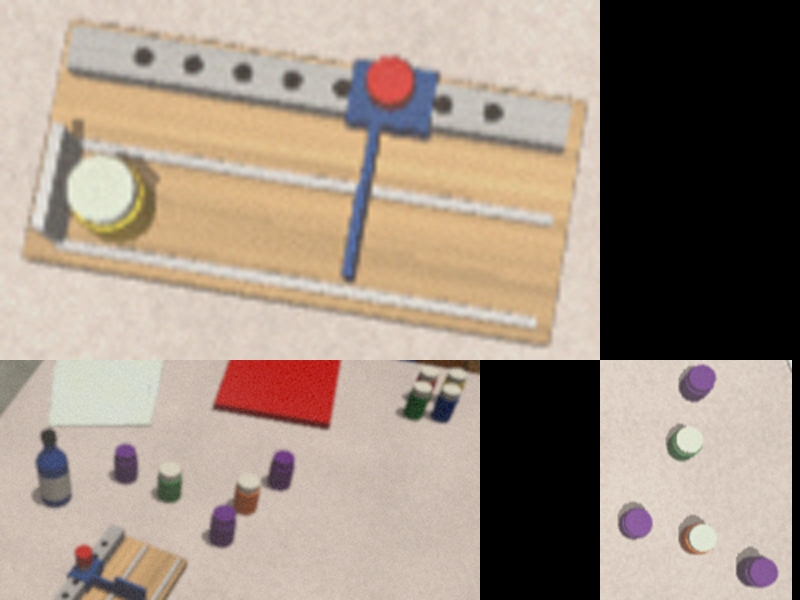

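The crop confirms it: green (366,190) and orange (374,252) have white caps, and the three purple ones are look-alikes. A separate cluster sits in the far back corner. Now to measure.

```bash
cat > h.py <<'E'
import cv2,numpy as np
from workcell import monitor, grab_frame, camera_model, bot
from scipy.spatial.transform import Rotation as Ro
def ray(n,uv,st=None):
    m=camera_model(n); f=192/np.tan(np.radians(m['vfov']/2))
    uv=np.atleast_2d(uv); d=np.c_[(uv-[m['cx'],m['cy']])/f,np.ones(len(uv))]
    if n=='wrist':
        T=m['T_tool_cam'];R=Ro.from_euler('xyz',st['tool_rot']).as_matrix()
        return np.array(st['position'])+R@T[:3,3], d@(R@T[:3,:3]).T
    return -m['R'].T@m['t'], d@m['R']
def plane(n,uv,z,st=None):
    c,d=ray(n,uv,st); return c+d*((z-c[2])/d[:,2])[:,None]
def proj(n,X):
    m=camera_model(n); f=192/np.tan(np.radians(m['vfov']/2)); p=np.atleast_2d(X)@m['R'].T+m['t']
    return p[:,:2]/p[:,2:]*f+[m['cx'],m['cy']]
def blobs(mask,amin):
    n,l,s,c=cv2.connectedComponentsWithStats(mask.astype(np.uint8))
    return [(s[i][4],tuple(s[i][:4]),c[i],l==i) for i in range(1,n) if s[i][4]>=amin]
E
python3 - <<'E'
from h import *
t=cv2.imread('pics/top0.png');s=cv2.imread('pics/side0.png')
for n,im in(('top',t),('side',s)):
    h=cv2.cvtColor(im,cv2.COLOR_BGR2HSV).astype(int);H,S,V=h[...,0],h[...,1],h[...,2]
    M={'cap':(H>28)&(H<75)&(S>15)&(S<75)&(V>140),'red':((H<5)|(H>172))&(S>150)&(V>70),'green':(H>50)&(H<85)&(S>75)&(V>40),'orange':(H>4)&(H<14)&(S>130),'purple':(H>130)&(H<150)&(S>100),'blue':(H>105)&(H<125)&(S>120),'wood':(H>10)&(H<24)&(S>80)}
    for k,m in M.items():
        for a,b,c,_ in blobs(m,25):
            z={'cap':.066,'red':.09,'purple':.066}.get(k,.03)
            if a<8000: print(n,k,a,np.array(b),c.round(1),'ctr->',plane(n,c,z)[0].round(4))
for p in((186,187),(366,190),(374,252),(300,250)): print(p,cv2.cvtColor(t,cv2.COLOR_BGR2HSV)[p[1],p[0]])
E
```

```text
top cap 181 [177 180  16  14] [184.5 186.6] ctr-> [0.5737 0.1591 0.066 ]
top cap 173 [358 182  16  15] [365.5 189.2] ctr-> [ 0.5708 -0.2557  0.066 ]
top cap 187 [367 243  16  16] [374.2 250.5] ctr-> [ 0.4321 -0.2713  0.066 ]
top cap 28 [249 266  10   9] [253.  271.2] ctr-> [ 0.3834 -0.0013  0.066 ]
top red 96 [252 155  11  11] [257.1 159.8] ctr-> [ 0.6323 -0.0079  0.09  ]
top red 2841 [478 198  34 103] [497.5 245.4] ctr-> [ 0.4448 -0.5324  0.09  ]
top purple 131 [366 144  16  14] [373.3 150.8] ctr-> [ 0.6613 -0.276   0.066 ]
top purple 123 [326 234  16  15] [334.1 240.9] ctr-> [ 0.4525 -0.1822  0.066 ]
top purple 142 [404 265  16  16] [412.  272.3] ctr-> [ 0.3852 -0.353   0.066 ]
top wood 1084 [173 157  79  28] [211.8 171.4] ctr-> [0.6177 0.1019 0.03  ]
top wood 2244 [166 165 140  61] [268.3 198.5] ctr-> [ 0.5531 -0.0338  0.03  ]
top wood 1223 [177 180  71  31] [217.8 195. ] ctr-> [0.5606 0.086  0.03  ]
top wood 31 [363 250  13  11] [366.8 256.5] ctr-> [ 0.4199 -0.262   0.03  ]
top wood 256 [126 278  37  13] [143.7 284. ] ctr-> [0.3514 0.2515 0.03  ]
side red 3541 [305  48  80  62] [
[... 1322 characters left out ...]
[398   0  55  52] [426.2  23.8] ctr-> [ 0.2167 -1.1372  0.03  ]
side blue 95 [442  94  12  14] [447.1 100.7] ctr-> [ 0.113 -0.644  0.03 ]
side blue 45 [199 127  12  11] [204.6 132.6] ctr-> [ 0.7932 -0.2456  0.03  ]
side wood 6211 [101   0 203  49] [206.   19.4] ctr-> [ 1.0644 -0.8801  0.03  ]
side wood 333 [234 181  26  27] [245.9 193.5] ctr-> [ 0.5944 -0.0601  0.03  ]
side wood 495 [250 186  30  35] [264.6 200.7] ctr-> [ 0.5402 -0.0528  0.03  ]
side wood 2606 [172 195 114  98] [226.  247.8] ctr-> [0.5811 0.1136 0.03  ]
side wood 303 [293 319  21  37] [303.2 336.9] ctr-> [0.3528 0.2629 0.03  ]
(186, 187) [ 38  22 142]
(366, 190) [ 35  20 142]
(374, 252) [ 39  18 144]
(300, 250) [ 13  29 139]
```

Run:
```python
from h import *
t=cv2.imread('pics/top0.png')
h=cv2.cvtColor(t,cv2.COLOR_BGR2HSV).astype(int);H,S,V=h[...,0],h[...,1],h[...,2]
m=((H>10)&(H<24)&(S>60)); m[:140]=0;m[232:]=0;m[:,:155]=0;m[:,315:]=0
pts=np.argwhere(m)[:,::-1].astype(float)
P=plane('top',pts,.02)[:,:2]
r=cv2.minAreaRect((P*1000).astype(np.float32)); print(r); print(cv2.boxPoints(r))
# least-square refine of edges with rack-frame residuals
hull=cv2.convexHull((P*1000).astype(np.float32))[:,0]
K=np.array([.6325,-.006]);A=np.array([.5737,.1591])
for yaw in np.radians([-10,-9.5,-9,-8.5,-8,-7.5]):
    R=np.array([[np.cos(yaw),-np.sin(yaw)],[np.sin(yaw),np.cos(yaw)]])
    q=P*1000@R; lo=np.percentile(q,[.2,99.8],axis=0)
    o=R@np.array([lo[:,0].mean()-33,lo[:,1].mean()-15])
    print(np.degrees(yaw),(lo[1]-lo[0]).round(1),o.round(1),'knob',(R.T@(K*1000-o)).round(1),'a',(R.T@(A*1000-o)).round(1))
```

```text
((588.4822387695312, 44.24964141845703), (318.8927307128906, 149.95555114746094), 81.12246704101562)
[[ 489.79642  -101.715836]
 [ 637.95557  -124.85742 ]
 [ 687.1681    190.21512 ]
 [ 539.0089    213.3567  ]]
-10.0 [152.3 318.7] [553.2  35.2] knob [ 85.3 -26.8] a [ -1.3 125.6]
-9.5 [150.3 318.1] [553.3  34.9] knob [ 84.9 -27.2] a [ -0.4 125.9]
-9.0 [149.1 317.9] [553.3  34.5] knob [ 84.6 -27.6] a [  0.7 126.2]
-8.5 [149.9 317.7] [553.5  34.1] knob [ 84.1 -27.9] a [  1.5 126.7]
-8.0 [151.6 317.7] [553.4  33.7] knob [ 83.8 -28.3] a [  2.6 127. ]
-7.499999999999999 [153.6 317.8] [553.5  33.3] knob [ 83.5 -28.6] a [  3.6 127.4]
```

move_arm(
  moves=[
    [36,-43,0,-0.1],
    [72,-86,0,-0.2],
    [108,-129,0,-0.3],
    [145,-172,0,-0.4],
    [181,-215,0,-0.5],
    [217,-258,0,-0.6],
    [253,-300,0,-0.7],
    [266,-360,0,-0.8],
    [280,-420,0,-0.9],
    [293,-480,0,-1.0],
    [306,-540,0,-1.1],
    [319,-600,0,-1.2],
  ],
  gripper=1,
  newtons=40,
)

```text
clock: 1.6
position: [0.5161, -0.0087, 0.2453]
tool_rot: [3.142, -0.0, 1.618]
force: [1.6, 0.9, 0.8]
grip_width: 0.0854
finger_force: 0.0
```

Run:
```python
from h import *
import json
s=monitor.observe(); print(s['qpos'],s['position'])
im=grab_frame('wrist'); cv2.imwrite('pics/w1.png',im)
json.dump({k:np.array(s[k]).tolist() for k in('position','tool_rot')},open('w1.json','w'))
h=cv2.cvtColor(im,cv2.COLOR_BGR2HSV).astype(int);H,S,V=h[...,0],h[...,1],h[...,2]
for k,m,z in(('cap',(H>28)&(H<75)&(S>12)&(S<75)&(V>110),.066),('red',((H<5)|(H>172))&(S>150)&(V>60),.09),('hole',(V<60),.046)):
    for a,b,c,_ in blobs(m,60):
        if a<8000: print(k,a,np.array(b),c.round(1),plane('wrist',c,z,s)[0].round(4))
```

```text
[-0.41173211  0.37324793  0.40976435  1.90009343 -0.1859635   0.90509308
  0.13528947] [ 0.51614252 -0.00873658  0.2453035 ]
cap 1458 [305   0  41  44] [324.7  20. ] [0.5795 0.1568 0.066 ]
cap 248 [396 373  43  11] [422.1 379.9] [ 0.7839 -0.3123  0.066 ]
red 360 [352 177  23  21] [361.8 187.1] [ 0.6346 -0.0094  0.09  ]
hole 98 [341   0  14  11] [347.5   4. ] [0.6062 0.1789 0.046 ]
hole 196 [357  17  31  95] [371.8  64.9] [0.6419 0.1213 0.046 ]
hole 1800 [266 129 104  95] [333.1 173.3] [ 0.6144 -0.0047  0.046 ]
hole 502 [196 264  29  33] [212.9 276.3] [ 0.4641 -0.1604  0.046 ]
```

View pics/w1.png

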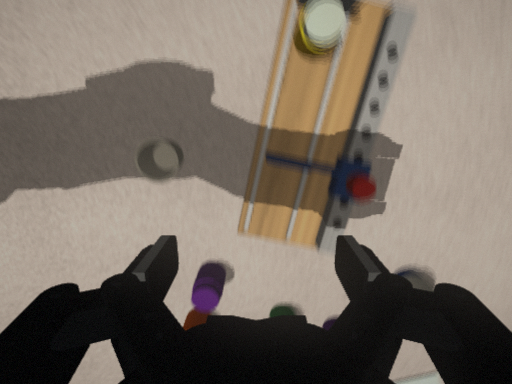

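The wrist view shows the rack at the upper centre with the yellow jar (324,20), knob (361,187) and section arm at row ~160. It's slightly blurred by motion. Next is the green jar, with the gripper partly open to clear its purple neighbour.

move_arm(
  moves=[
    [14,-60,0,-0.05],
    [27,-120,0,-0.1],
    [41,-180,0,-0.15],
    [55,-235,0,-0.205],
    [55,-249,-40,-0.205],
    [55,-249,-90,-0.205],
    [55,-249,-110,-0.205],
    [55,-249,-110,-0.205],
  ],
  gripper=0.8,
)

```text
clock: 2.65
position: [0.5709, -0.2556, 0.1348]
tool_rot: [-3.14, -0.0, 1.416]
force: [0.6, 0.6, 0.1]
grip_width: 0.0684
finger_force: 0.0
```

Run:
```python
from h import *
s=monitor.observe(); print(s['clock'],s['qpos'],s['position'],s['tool_rot'],s['grip_width'])
a=grab_frame('top');cv2.imwrite('pics/t1.png',a); w=grab_frame('wrist');cv2.imwrite('pics/w2.png',w)
cv2.imwrite('pics/c1.png',np.hstack([cv2.resize(a[120:270,290:440],(400,400)),cv2.resize(w,(400,400))]))
```

```text
2.65 [ 0.05767009  0.69506429  0.41047883  1.7049053  -0.35740076  0.81826757
  0.47586858] [ 0.57086014 -0.25557252  0.13481028] [-3.13989370e+00 -1.84290505e-04  1.41607589e+00] 0.06843936014734606
```

View pics/c1.png

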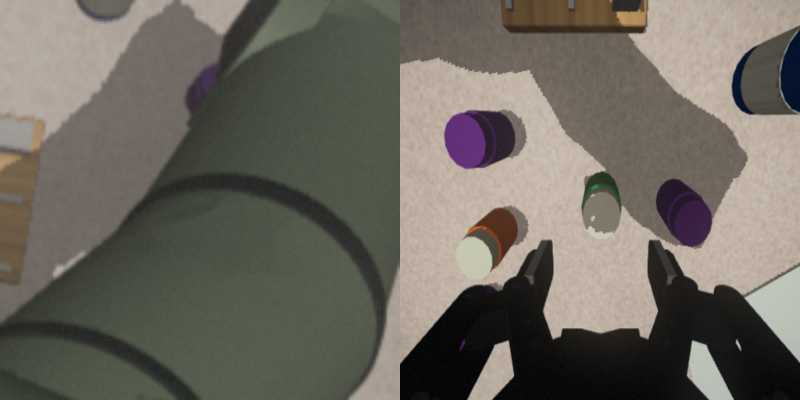

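The crop shows the green cap at wrist pixel (257,203), orange at (98,247), and purple at (380,207) near the right finger. I'll check these by casting rays.

Run:
```python
from h import *
s=monitor.observe()
w=cv2.imread('pics/w2.png');h=cv2.cvtColor(w,cv2.COLOR_BGR2HSV).astype(int);H,S,V=h[...,0],h[...,1],h[...,2]
for k,m in(('cap',(H>18)&(H<75)&(S>5)&(S<75)),('purple',(H>130)&(H<150)&(S>90)),('green',(H>50)&(H<85)&(S>60))):
    for a,b,c,_ in blobs(m,150):
        if a<8000: print(k,a,np.array(b),c.round(1),plane('wrist',c,.066,s)[0].round(4))
print(plane('wrist',[[257,202],[98,247]],.066,s))
```

```text
cap 195 [272   0  36  11] [289.3   4.8] [ 0.6162 -0.1219  0.066 ]
cap 3337 [437  22  75  88] [469.1  73.6] [ 0.7337 -0.1817  0.066 ]
cap 1918 [232 165  52  65] [257.1 202.2] [ 0.5751 -0.2515  0.066 ]
cap 1813 [ 69 221  57  48] [ 97.  245.3] [ 0.4389 -0.2681  0.066 ]
cap 315 [154 231  38  47] [171.3 254.3] [ 0.4973 -0.2858  0.066 ]
cap 151 [338 251  19  24] [346.  263.1] [ 0.6409 -0.3167  0.066 ]
cap 482 [127 267  60  59] [151.3 296.1] [ 0.4702 -0.323   0.066 ]
cap 190 [ 90 274  35  24] [104.6 284.6] [ 0.4334 -0.3054  0.066 ]
cap 206 [271 323  38  34] [291.4 340.1] [ 0.5859 -0.3899  0.066 ]
cap 180 [246 336  29  27] [258.3 348. ] [ 0.5541 -0.3943  0.066 ]
purple 2695 [ 57 107  68  55] [ 88.6 133.8] [ 0.4616 -0.1804  0.066 ]
purple 2887 [329 173  70  64] [364.6 204.2] [ 0.6586 -0.2662  0.066 ]
green 587 [233 166  50  37] [257.8 177.9] [ 0.5786 -0.2322  0.066 ]
[[ 0.57503569 -0.25129318  0.066     ]
 [ 0.43921471 -0.26976043  0.066     ]]
```

move_arm(
  moves=[
    [2,1,-40,0],
    [2,1,-80,0],
    [2,1,-103,0],
    [2,1,-103,0],
  ],
)

```text
clock: 3.25
position: [0.5733, -0.2548, 0.0326]
tool_rot: [-3.141, -0.0, 1.416]
force: [-0.1, -0.1, 1.1]
grip_width: 0.0684
finger_force: 0.0
```

move_arm(
  moves=[
    [0,0,0,0],
    [0,0,0,0],
    [0,0,0,0],
    [0,0,0,0],
  ],
  gripper=0.3,
)

```text
clock: 3.75
position: [0.5741, -0.2553, 0.0345]
tool_rot: [3.139, 0.0, 1.416]
force: [-1.1, 0.6, 10.4]
grip_width: 0.0429
finger_force: 39.4
```

move_arm(
  moves=[
    [0,0,40,0],
    [0,0,100,0],
    [0,0,160,0],
    [-4,60,200,0],
    [-8,120,200,0],
    [-12,175,200,0],
    [-15,215,200,0],
    [-15,215,200,0],
    [-15,215,200,0],
  ],
)

```text
clock: 4.88
position: [0.5583, -0.0406, 0.2332]
tool_rot: [3.14, -0.0, 1.415]
force: [-0.3, 0.4, -2.0]
grip_width: 0.0427
finger_force: 41.6
```

Run:
```python
from h import *
import json
s=monitor.observe(); print(s['clock'],s['qd'].round(3) if hasattr(s['qd'],'round') else s['qd'],s['position'],s['tool_rot'])
im=grab_frame('wrist'); cv2.imwrite('pics/w3.png',im)
json.dump({k:np.array(s[k]).tolist() for k in('position','tool_rot')},open('w3.json','w'))
h=cv2.cvtColor(im,cv2.COLOR_BGR2HSV).astype(int);H,S,V=h[...,0],h[...,1],h[...,2]
for k,m,z in(('cap',(H>25)&(H<75)&(S>12)&(S<75)&(V>90),.066),('red',((H<5)|(H>172))&(S>150)&(V>60),.09),('hole',(V<70),.046)):
    for a,b,c,_ in blobs(m,60):
        if a<8000: print(k,a,np.array(b),c.round(1),plane('wrist',c,z,s)[0].round(4))
```

```text
4.875 [ 0.023  0.008  0.003  0.    -0.001 -0.002  0.002] [ 0.55825553 -0.04055333  0.23324794] [ 3.14024386e+00 -1.13536133e-04  1.41536119e+00]
red 637 [310 127  30  27] [324.5 139.8] [ 0.635  -0.0054  0.09  ]
hole 127 [307   0   5  55] [309.4  25.8] [0.6396 0.1084 0.046 ]
hole 101 [320  15  10  12] [324.4  20.3] [0.6555 0.111  0.046 ]
hole 89 [318  47  10  11] [322.4  52.1] [0.6509 0.0815 0.046 ]
hole 82 [316  78  10  10] [320.4  82.4] [0.6462 0.0517 0.046 ]
hole 83 [314 106  10  11] [318.5 111. ] [0.6414 0.0219 0.046 ]
hole 964 [221 112 113  89] [297.4 143.3] [ 0.6137 -0.0105  0.046 ]
hole 69 [309 183  10   9] [313.9 186.9] [ 0.6278 -0.0663  0.046 ]
hole 226 [392 223  32  30] [402.3 232.2] [ 0.7348 -0.1444  0.046 ]
hole 548 [418 245  45  41] [433.7 258.4] [ 0.776  -0.1895  0.046 ]
hole 1155 [460 272  47  48] [482.9 299.4] [ 0.8462 -0.2658  0.046 ]
```

View pics/w3.png

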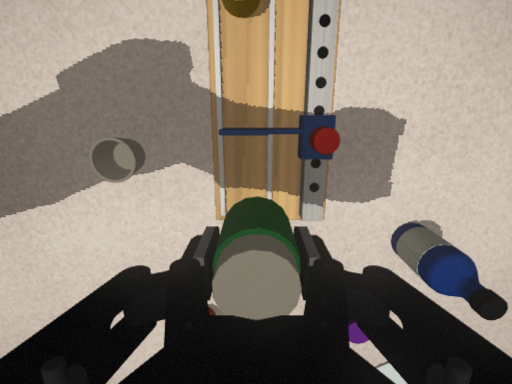

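Wrist view shows the tube holes at (324,20), (322,52), (320,82) and (318,111), the knob at (325,140), and the held green jar at (257,260). The rack yaw is -8.9° and its origin is about (555, 35) mm. I'll move the jar over the lane short of the yellow one, then look.

move_arm(
  moves=[
    [3,55,0,0],
    [6,105,0,0],
    [7.5,144,-30,0],
    [7.5,144,-80,0],
    [7.5,144,-130,0],
    [7.5,144,-155,0],
    [7.5,144,-155,0],
    [7.5,144,-155,0],
  ],
)

```text
clock: 5.92
position: [0.5665, 0.1034, 0.0785]
tool_rot: [3.14, -0.0, 1.415]
force: [0.6, 0.8, -0.4]
grip_width: 0.0428
finger_force: 41.5
```

Run:
```python
from h import *
s=monitor.observe(); print(s['clock'],s['position'],s['tool_rot'],s['force'])
im=grab_frame('wrist'); cv2.imwrite('pics/w4.png',im);
b=grab_frame('side');cv2.imwrite('pics/s4.png',b)
cv2.imwrite('pics/c4.png',np.hstack([im,cv2.resize(b[150:310,170:290],(288,384))]))
```

```text
5.925 [0.5664738  0.10336768 0.07852988] [ 3.14015837e+00 -3.33014397e-04  1.41460523e+00] [ 0.60723221  0.77123826 -0.39132575]
```

View pics/c4.png

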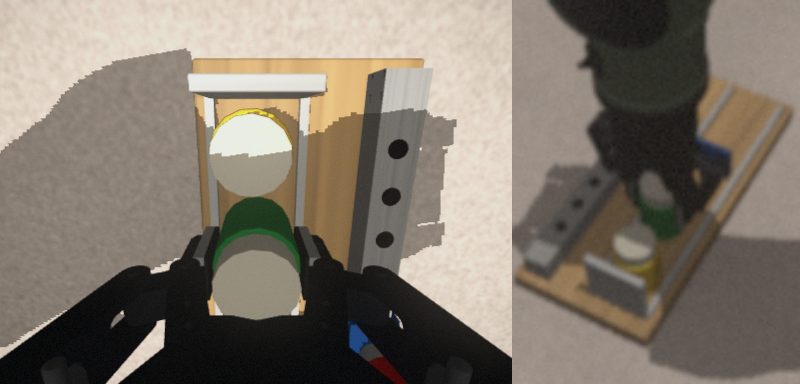

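The wrist view shows the held green jar centred between the lips (px 215–300, jar centre 256). The yellow cap is at (251,152), clear ahead. I'll lower it just above the board and slide up to contact.

move_arm(
  moves=[
    [0,0,-12,0],
    [0,0,-21,0],
    [0,0,-21,0],
    [0.5,3,-21,0],
    [1,6,-21,0],
    [1,6,-21,0],
  ],
)

```text
clock: 6.78
position: [0.5667, 0.1106, 0.0564]
tool_rot: [3.141, -0.0, 1.416]
force: [0.7, -1.3, -1.4]
grip_width: 0.0428
finger_force: 41.6
```

move_arm(
  moves=[
    [0.3,2,0,0],
    [0.3,2,0,0],
  ],
)

```text
clock: 7.02
position: [0.5669, 0.1123, 0.0563]
tool_rot: [3.142, -0.0, 1.416]
force: [-0.1, -1.1, -0.5]
grip_width: 0.0428
finger_force: 41.6
```

move_arm(
  moves=[
    [0.3,2,0,0],
    [0.3,2,0,0],
  ],
)

```text
clock: 7.28
position: [0.5672, 0.1142, 0.0563]
tool_rot: [3.142, 0.0, 1.416]
force: [0.7, -0.3, -1.6]
grip_width: 0.0428
finger_force: 41.6
```

move_arm(
  moves=[
    [0.2,1.5,0,0],
    [0.2,1.5,0,0],
  ],
)

```text
clock: 7.52
position: [0.5674, 0.1157, 0.0563]
tool_rot: [3.142, -0.0, 1.416]
force: [-0.7, 0.1, -1.4]
grip_width: 0.0429
finger_force: 41.6
```

move_arm(
  moves=[
    [0.2,1.5,0,0],
    [0.2,1.5,0,0],
  ],
)

```text
clock: 7.78
position: [0.5676, 0.1173, 0.0563]
tool_rot: [-3.142, -0.0, 1.416]
force: [0.6, 0.5, -0.9]
grip_width: 0.0429
finger_force: 41.6
```

move_arm(
  moves=[
    [0.2,1.5,0,0],
    [0.2,1.5,0,0],
  ],
)

```text
clock: 8.02
position: [0.5678, 0.1188, 0.0563]
tool_rot: [-3.142, -0.0, 1.416]
force: [1.1, -0.6, -1.3]
grip_width: 0.0429
finger_force: 41.6
```

Run:
```python
from h import *
s=monitor.observe(); print(s['position'],s['force'])
im=grab_frame('wrist'); cv2.imwrite('pics/w5.png',im)
cv2.imwrite('pics/c5.png',cv2.resize(im[60:330,160:340],(400,600)))
```

```text
[0.56779532 0.11877438 0.05628065] [ 1.12632823 -0.56858236 -1.28279604]
```

View pics/c5.png

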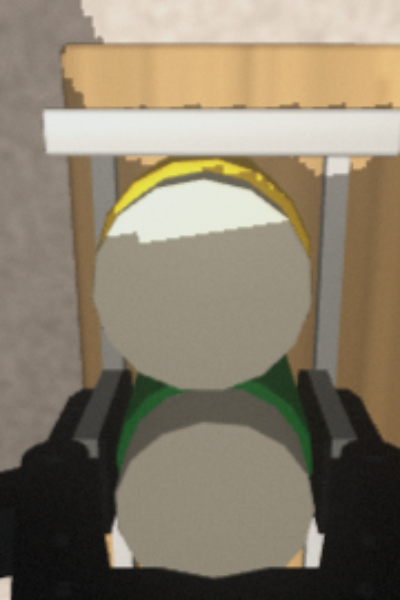

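The crop shows yellow at the cheek, and the green cap (212,500) almost touching it. The cap gap is about 32 px, or 5.8 mm, where touching would be 5 mm. I'll nudge 1 mm more, lower and release.

move_arm(
  moves=[
    [0.15,1,0,0],
    [0.15,1,-1,0],
    [0.15,1,-2,0],
    [0.15,1,-2,0],
  ],
)

```text
clock: 8.57
position: [0.568, 0.1195, 0.0545]
tool_rot: [3.142, -0.0, 1.416]
force: [-2.0, -1.4, 6.8]
grip_width: 0.0429
finger_force: 42.2
```

move_arm(
  moves=[
    [0,0,0,0],
    [0,0,0,0],
    [0,0,0,0],
  ],
  gripper=0.78,
)

```text
clock: 8.95
position: [0.568, 0.1197, 0.0542]
tool_rot: [3.142, -0.0, 1.416]
force: [1.1, 1.3, 0.3]
grip_width: 0.0667
finger_force: 0.0
```

move_arm(
  moves=[
    [0,0,20,0],
    [0,0,60,0],
    [0,0,115,0],
    [-15,-55,160,0],
    [-30,-115,160,0],
    [-45,-175,160,0],
    [-60,-235,160,0],
    [-80,-295,160,0],
    [-100,-350,150,0],
    [-120,-385,130,0],
    [-133,-389,100,0],
    [-133,-389,80,0],
  ],
)

```text
clock: 10.45
position: [0.4338, -0.2703, 0.1345]
tool_rot: [3.141, -0.0, 1.413]
force: [0.8, 0.5, 0.5]
grip_width: 0.0668
finger_force: 0.0
```

Run:
```python
from h import *
s=monitor.observe(); print(s['clock'],s['position'],s['tool_rot'],s['force'],s['grip_width'])
w=grab_frame('wrist'); cv2.imwrite('pics/w6.png',w)
h=cv2.cvtColor(w,cv2.COLOR_BGR2HSV).astype(int);H,S,V=h[...,0],h[...,1],h[...,2]
for k,m in(('cap',(H>18)&(H<75)&(S>5)&(S<75)&(V>100)),('purple',(H>130)&(H<150)&(S>90)),('orange',(H>2)&(H<14)&(S>120))):
    for a,b,c,_ in blobs(m,300):
        if a<8000: print(k,a,np.array(b),c.round(1),plane('wrist',c,.066,s)[0].round(4))
```

```text
10.45 [ 0.43376392 -0.27027427  0.13454382] [ 3.14142795e+00 -8.47949573e-05  1.41336992e+00] [0.81156998 0.48040285 0.51996587] 0.06682613324021974
cap 1453 [233 185  47  46] [255.8 207.8] [ 0.4353 -0.2692  0.066 ]
cap 1540 [478 280  34  69] [497.9 310.7] [ 0.6314 -0.398   0.066 ]
purple 2679 [238  54  55  62] [265.2  84.6] [ 0.4558 -0.1815  0.066 ]
purple 1882 [466 136  46  52] [491.4 159.7] [ 0.6139 -0.2592  0.066 ]
purple 1765 [199 261  46  55] [219.7 292.3] [ 0.3923 -0.3409  0.066 ]
orange 623 [232 167  49  36] [256.4 178.6] [ 0.4394 -0.2461  0.066 ]
```

move_arm(
  moves=[
    [0,0,-50,0],
    [0,0,-90,0],
    [0,0,-101,0],
    [0,0,-101,0],
  ],
)

```text
clock: 11.0
position: [0.4353, -0.2697, 0.0342]
tool_rot: [3.141, 0.0, 1.416]
force: [-0.2, 0.4, -0.1]
grip_width: 0.0667
finger_force: 0.0
```

move_arm(
  moves=[
    [0,0,0,0],
    [0,0,0,0],
    [0,0,0,0],
    [0,0,0,0],
  ],
  gripper=0.3,
)

```text
clock: 11.5
position: [0.4357, -0.2697, 0.035]
tool_rot: [3.139, 0.0, 1.416]
force: [-2.7, 1.7, 15.8]
grip_width: 0.0428
finger_force: 38.5
```

move_arm(
  moves=[
    [0,0,40,0],
    [0,0,100,0],
    [15,40,145,0],
    [35,95,160,0],
    [58,150,160,0],
    [80,208,160,0],
    [103,265,160,0],
    [118,315,150,0],
    [124.5,338,120,0],
    [124.5,338,70,0],
    [124.5,338,45,0],
    [124.5,338,45,0],
  ],
)

```text
clock: 13.0
position: [0.5588, 0.0685, 0.0779]
tool_rot: [-3.14, 0.001, 1.416]
force: [0.1, -0.1, -0.7]
grip_width: 0.0429
finger_force: 42.3
```

Run:
```python
from h import *
s=monitor.observe(); print(s['clock'],s['position'],s['tool_rot'],s['force'])
im=grab_frame('wrist'); cv2.imwrite('pics/w7.png',im)
cv2.imwrite('pics/c7.png',cv2.resize(im[20:340,150:350],(375,600)))
```

```text
13.0 [0.55875977 0.06847998 0.07790645] [-3.13981899e+00  7.90385155e-04  1.41575414e+00] [ 0.14160019 -0.12083629 -0.71955183]
```

View pics/c7.png

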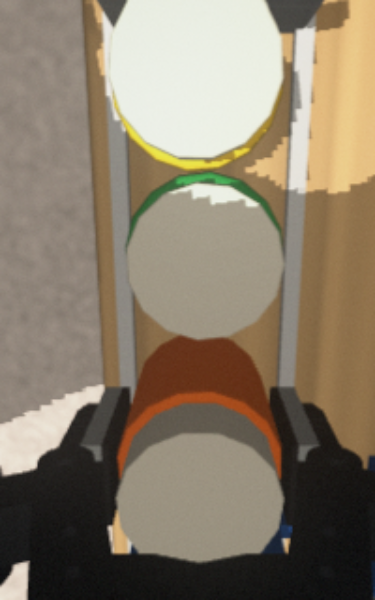

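The view shows yellow, green and the held orange jar in one line inside the lips, with green upright and close to yellow. I'll lower and slide to contact.

move_arm(
  moves=[
    [0.5,0,-12,0],
    [1,0,-21,0],
    [1,0,-21,0],
    [1.5,3,-21,0],
    [2.2,6,-21,0],
    [2.4,8,-21,0],
    [2.4,8,-21,0],
    [2.4,8,-22,0],
    [2.4,8,-23,0],
    [2.4,8,-23,0],
  ],
)

```text
clock: 14.3
position: [0.5618, 0.0766, 0.0552]
tool_rot: [-3.141, -0.0, 1.416]
force: [0.4, -0.6, -1.2]
grip_width: 0.0426
finger_force: 42.4
```

move_arm(
  moves=[
    [0,0,-0.6,0],
    [0,0,-1,0],
    [0,0,-1,0],
  ],
)

```text
clock: 14.68
position: [0.5619, 0.0767, 0.0551]
tool_rot: [3.142, -0.001, 1.416]
force: [-6.0, -0.5, 18.8]
grip_width: 0.0425
finger_force: 44.4
```

move_arm(
  moves=[
    [0,0,0,0],
    [0,0,0,0],
    [0,0,0,0],
  ],
  gripper=0.78,
)

```text
clock: 15.05
position: [0.5618, 0.0766, 0.0542]
tool_rot: [-3.142, 0.0, 1.416]
force: [-0.6, 1.2, 0.4]
grip_width: 0.0665
finger_force: 0.0
```

move_arm(
  moves=[
    [0,0,20,0],
    [0,0,70,0],
    [0,0,115,-0.1],
    [10,-11,120,-0.275],
    [20,-22,120,-0.45],
    [30,-33,120,-0.625],
    [40,-45,120,-0.8],
    [50,-57,120,-0.975],
    [60,-69,120,-1.15],
    [72,-83,120,-1.325],
    [72,-83,120,-1.5],
    [72,-83,120,-1.571],
  ],
)

```text
clock: 16.55
position: [0.6338, -0.0065, 0.174]
tool_rot: [3.141, 0.0, -0.159]
force: [0.3, 0.2, 0.5]
grip_width: 0.0665
finger_force: 0.0
```

move_arm(
  moves=[
    [0,0,0,0],
    [0,0,0,0],
  ],
  gripper=0.62,
  newtons=80,
)

```text
clock: 16.8
position: [0.6338, -0.0063, 0.1743]
tool_rot: [-3.141, 0.0, -0.153]
force: [-0.6, 0.9, -0.4]
grip_width: 0.0531
finger_force: 0.0
```

Run:
```python
from h import *
s=monitor.observe(); print(s['clock'],s['position'],s['tool_rot'],s['qpos'])
w=grab_frame('wrist'); cv2.imwrite('pics/w8.png',w); t=grab_frame('top'); cv2.imwrite('pics/t8.png',t)
h=cv2.cvtColor(w,cv2.COLOR_BGR2HSV).astype(int);H,S,V=h[...,0],h[...,1],h[...,2]
for a,b,c,_ in blobs(((H<5)|(H>172))&(S>150)&(V>60),100): print(a,np.array(b),c.round(1),plane('wrist',c,.09,s)[0].round(4))
```

```text
16.8 [ 0.63382566 -0.00632347  0.17426208] [-3.14148586e+00  6.44432648e-05 -1.53303794e-01] [-0.61034548  0.80413912  0.882059    1.66986475 -0.71152637  1.01920838
 -1.20979413]
889 [242 178  32  36] [257.5 195.9] [ 0.6402 -0.0072  0.09  ]
```

View pics/w8.png

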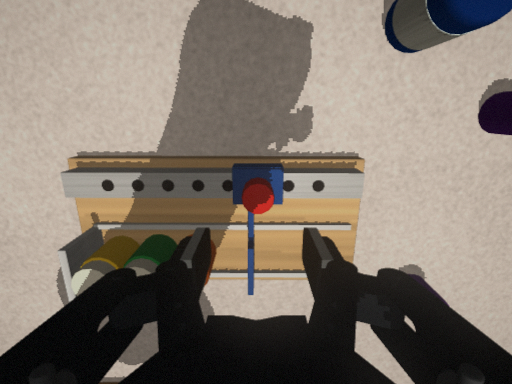

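The knob is centred between the fingers at (258,196), and the row stands behind the left finger. Descending onto the knob.

move_arm(
  moves=[
    [1.5,0.5,-40,0],
    [1.5,0.5,-80,0],
    [1.5,0.5,-100,0],
    [1.5,0.5,-100,0],
  ],
)

```text
clock: 17.4
position: [0.635, -0.0061, 0.0738]
tool_rot: [3.141, 0.001, -0.155]
force: [-0.2, -0.2, 0.3]
grip_width: 0.0529
finger_force: 0.0
```

move_arm(
  moves=[
    [0,0,0,0],
    [0,0,0,0],
    [0,0,0,0],
    [0,0,0,0],
  ],
  gripper=0.1,
)

```text
clock: 17.9
position: [0.6362, -0.0061, 0.076]
tool_rot: [-3.141, -0.002, -0.155]
force: [-1.4, 0.2, 7.5]
grip_width: 0.0257
finger_force: 78.1
```

move_arm(
  moves=[
    [0,0,5,0],
    [0,0,10,0],
    [0,0,15,0],
    [0,0,15,0],
  ],
)

```text
clock: 18.4
position: [0.636, -0.0061, 0.0901]
tool_rot: [3.141, -0.002, -0.155]
force: [6.6, -2.5, -8.8]
grip_width: 0.0263
finger_force: 79.0
```

move_arm(
  moves=[
    [0.8,5,0,0],
    [1.6,10,0,0],
    [2.4,15,0,0],
    [3.2,20,0,0],
    [4,25,0,0],
    [4.6,29.5,0,0],
    [4.6,29.5,0,0],
  ],
)

```text
clock: 19.27
position: [0.6407, 0.0242, 0.0897]
tool_rot: [-3.141, -0.002, -0.155]
force: [7.5, 0.5, -8.2]
grip_width: 0.0259
finger_force: 79.1
```

move_arm(
  moves=[
    [0,0,-4,0],
    [0,0,-8,0],
    [0,0,-12,0],
    [0,0,-14.5,0],
    [0,0,-14.5,0],
  ],
)

```text
clock: 19.9
position: [0.6407, 0.0235, 0.0761]
tool_rot: [-3.141, -0.002, -0.155]
force: [0.2, -1.3, 6.3]
grip_width: 0.0258
finger_force: 80.8
```

Run:
```python
from h import *
s=monitor.observe(); print(s['clock'],s['position'],s['tool_rot'],s['force'],s['grip_width'])
w=grab_frame('wrist'); t=grab_frame('top'); d=grab_frame('side')
cv2.imwrite('pics/w9.png',w);cv2.imwrite('pics/s9.png',d);cv2.imwrite('pics/t9.png',t)
cv2.imwrite('pics/c9.png',np.vstack([np.hstack([w,cv2.resize(d[160:310,170:290],(288,384))]),cv2.resize(t[140:230,160:310],(800,480))[:200]]))
```

```text
19.9 [0.64072868 0.02351937 0.07605577] [-3.14106612e+00 -1.88176163e-03 -1.55257328e-01] [ 0.22642053 -1.32530572  6.34464206] 0.02583869939261968
```

View pics/c9.png

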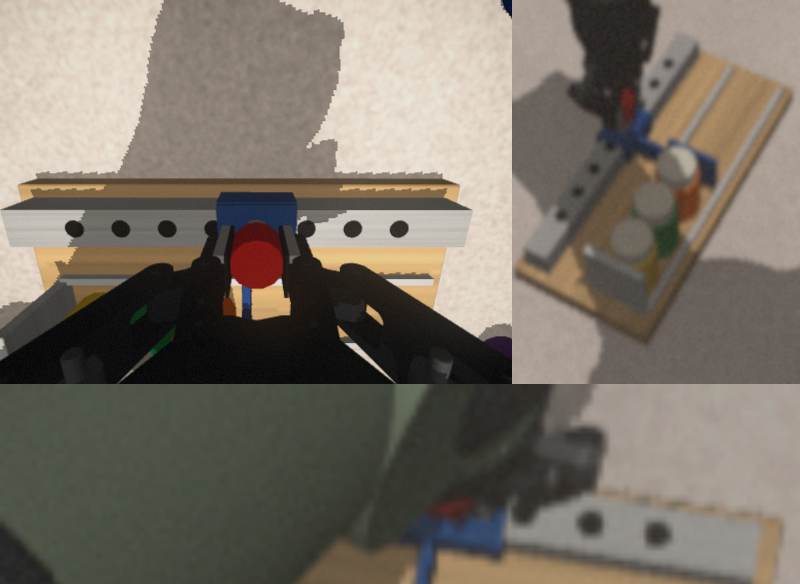

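The pin is home: z is 0.0761, the same as when first gripped, with the 30 mm slide done. The side view shows three upright jars in a row against the stop plate, and the knob is still held. Handing in.

```bash
python3 -c "
from workcell import bot; print(bot.job_done())"
```

```text
the job is handed in; nothing more can be done
None
```

The job is handed in at about 20 s: the green and orange jars stand upright in the lane beside the yellow one, the stop closes the row with the pin home in the next hole, and the red knob is still gripped; no verdict came back.

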